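Stamp a batch of sample-holder plates in the lab's lever press and stack them on the board

ROBOT

A 6-joint arm with a two-finger parallel gripper is mounted at the origin on the work surface. World frame = base frame: x ahead of the robot, y to its left, z up, the work surface at z = 0. Lengths are in m, angles in rad, forces in N, time in s.
With the tool pointing down it reaches from about 0.275 to 0.875 m from the base axis. Payload 12.5 kg.
Tool frame: the origin (TCP) lies at the very end of the fingers, on their centre line; the grasp point (between the pads) lies 19 mm behind it; x points along the fingers, y is the direction in which the jaws open and shut, and the axes are right-handed (so a half turn about x gives the same grasp; the last joint's range is limited). The gripper opens to 85 mm and grips with 20 to 120 N. Pads are 22 mm wide; open, the fingers measure 114 mm over their backs; the gripper's body (76 mm by 85 mm) begins 54 mm behind the grasp point. The pads swing forward as they close: fully open they stand 13 mm farther back than shut.
Start: joints at [-0.085, 0.351, 1.652, -0, 1.139, -0.085], TCP at [0.55, 0, 0.231] pointing down, gripper open.
Joint ranges: [-2.75, 2.75], [-0.79, 2.1], [0.01, 2.65], [-1.57, 4.71], [0.07, 3.14], [-2.87, 2.87]. Speed limits (rad/s): [2.22, 2.22, 2.79, 3.14, 3.14, 3.14].

INTERFACE

Orientations are given as a 3x3 rotation matrix whose columns are the frame's x, y, z axes.
In Python, from bench import manip gives the robot as it stands. Calls block until the motion is done:
- manip.move_ptp(position, orientation): joint-space move of the TCP to a pose.
- manip.move_l(position, attitude=None, max_speed=0.15): straight line of the TCP; attitude=None keeps the orientation; max_speed is the mean speed in m/s.
- manip.move_j(angles): joint-space move.
- manip.set_gripper(opening, effort=None): opening from 0.0 (shut) to 1.0 (fully open); effort is the grip in N (None keeps the last); returns when the fingers have stopped.
- manip.dwell(seconds).
- manip.inverse_kinematics(position, orientation): joint angles nearest the present ones, or None.
- manip.grab_frame(name): name is "scene" or "side" or "wrist"; returns (picture, depth): 400x640x3 uint8, red, green, blue; 400x640 float32, m along the optical axis (not along the pixel's ray), 0 where there is no reading.
- manip.get_calibration(name): a dict with "camera_matrix" (3x3 intrinsics, pixels), "k1" (the pictures are not rectified: a ray, as slopes to the right and down, at radius r is drawn at 1 + k1 r^2 times it, then the intrinsics apply), "R" (3x3) and "t" (3): a world point X has camera coordinates R X + t. Camera axes: x right, y down, z forward; pixel columns grow to the right and rows downward; lengths in m; the calibration is good to about 2 mm. A picture is of the moment at which its call begins: read the wrist's pose just before it. get_calibration takes no time and is no camera call; for the wrist camera it gives the pose at the moment of the call.
A pose or a line that the arm cannot do raises manip.Unreachable and nothing moves.
- manip.sign_off(): hands the job in, once; it reports no verdict.
Trained networks look in the newest picture that a camera, given by its name, has taken for a name from the list of things; names that differ only in an ending like _2 or _b are one class to them, and where a whole thing is asked for, a point or a joint stands for the part that bears it (a point fixed in the world has none). Each returns a list of dicts, best first, with "confidence" (0 to 1); they miss things now and then, are a little off and sometimes report something else, mostly with a low value. They report only what shows in the picture. A call takes as long as a camera call. They do not tell look-alikes from the thing itself.
- manip.look_for(camera, name): "at" ([x, y, z] in m, in world coordinates, good to about 4 mm: the middle of the surface that is visible of it).
Readings, each from a call of its own:
- manip.current_time(): time.
- manip.current_qpos(): joint angles.
- manip.current_joint_vel(): joint speeds.
- manip.current_joint_torque(): joint torques, N m.
- manip.current_ee_pos(): TCP position.
- manip.current_tcp_rot(): TCP orientation.
- manip.current_force(): force on the tool from outside, world axes, zero at the start.
- manip.current_ft_torque(): the same for the moment, N m.
- manip.current_grip_width(): opening from 0.0 (shut) to 1.0 (fully open).
Only numpy, scipy, OpenCV 4.12 (cv2) and the standard library are available. Lean on these libraries where they do the work, as an engineer would, in place of code of your own. Each camera call takes 0.05 s, during which the arm holds its last target. There are 200 camera calls.

TASK

Stamp the batch of sample-holder plates: first draw the press's bolt all the way back, then stack every plate lying on the bench flat on the press bed, one on another, and push them all hard against the two dowels and the end stop. Slide the bolt fully home into its keeper, and only with the bolt home and the plates tight against dowels and stop pull the sprung lever to its stop and let it return to rest. Then draw the bolt all the way back again and leave it so, and move every plate to a square, centred stack on the wooden board, without shoving the other things on the bench about.

Things in the scene. Friction and masses are not known exactly. Their poses are not given: they have to be found in the camera images.
- press: Stamping press, fixed to the bench. Origin at bench height under the centre of a seated plate; z up. Its bed is a white slab, x -170 to +65 mm, y -95 to +150 mm, its top 20 mm above the bench. A seated plate's origin is at x = 0, y = 0, height 20 mm plus 10 mm for each plate below it, long axis along y. Push plates towards +x to the dowels and towards +y to the end stop.
- dowel_a (a point): Top of one of two upright steel dowels, 12 mm across, rising 55 mm above the bed: in the press frame at x = +36 mm, y = -40 mm. The dowel faces at x = +30 mm locate a plate's long side.
- dowel_b (a point): Top of the other dowel, the same size, in the press frame at x = +36 mm, y = +40 mm, nearer the end stop.
- end_stop (a point): Middle of the end stop's face, 50 mm above the bench, in the press frame at x = 0, y = +60 mm; it locates a plate's short end. The stop is the stamp head, a grey block, x -25 to +25 mm, y +60 to +110 mm, its top 85 mm above the bench.
- keeper (a point): Middle of the bolt's keeper, in the press frame at x = +41 mm, y = -70 mm. Keeper cheeks run from x = 33 to 49 mm and the bolt's guide cheeks from x = -166 to -52 mm, both y -82 to -58 mm, tops 55 mm above the bench. With the bolt drawn back, the space x -45 to +30 mm, y below -60 mm is free for pushing.
- tray: Flat pale wooden board, fixed to the bench, 100 mm (its x) by 150 mm (its y), 8 mm thick; origin at the centre of its underside. The stamped plates are stacked on its middle, their long sides along its long side: the first plate's underside is 8 mm above the bench, each further one 10 mm higher.
- bolt (a joint): Flat steel bolt of the press, 12 mm thick in y, from 22 to 51 mm above the bench. It slides along the press's x: 0 m = fully drawn back (its tip at x = -48 mm, clear of the plates), 0.090 m = fully home in the keeper (tip at x = +42 mm). It stays where it is left; about 2 N of friction. It is found across the bay, 0.06 to 0.088 m.
- bolt_knob (a point): Middle of the bolt's black upright knob, 16 mm across, from 51 to 85 mm above the bench, 68 mm above it here; in the press frame at y = -70 mm and x = -155 mm + bolt value.
- lever (a joint): Sprung lever beside the stamp head, on a hinge parallel to the press's y at x = -20 mm, y = +128 mm, 62 mm above the bench. 0 rad = at rest, leaning 0.25 rad from upright towards the press's +x; 1.0 rad = at its stop, leaning 0.75 rad towards -x (pull it towards the robot). The spring needs 2 to 5 N at the ball and brings it back to 0 when let go.
- lever_ball (a point): Centre of the lever's black ball, 32 mm across, 140 mm from the hinge on a steel rod 12 mm thick; at rest 198 mm above the bench.
- plate1: Aluminium sample-holder plate, 60 mm (its x) by 120 mm (its y) by 10 mm thick, about 0.2 kg, two round white-and-dark inserts flush in its top; all plates are alike and either end may go to the stop. Origin at the centre of its underside. Lies flat on the bench; two or three are present.
- plate2: Aluminium sample-holder plate, 60 mm (its x) by 120 mm (its y) by 10 mm thick, about 0.2 kg, two round white-and-dark inserts flush in its top; all plates are alike and either end may go to the stop. Origin at the centre of its underside. Lies flat on the bench; two or three are present.
- plate3: Aluminium sample-holder plate, 60 mm (its x) by 120 mm (its y) by 10 mm thick, about 0.2 kg, two round white-and-dark inserts flush in its top; all plates are alike and either end may go to the stop. Origin at the centre of its underside. Lies flat on the bench; two or three are present.
- weight: Brass knobbed weight, 42 mm across, 48 mm tall, among the plates. A bystander, not to be moved; origin at the centre of its underside.
- collar: Steel stepped collar, 44 mm across, 36 mm tall, among the plates. A bystander, not to be moved; origin at the centre of its underside.
- jar: Capped jar, 60 mm across, 85 mm tall, beyond the plates. A bystander, not to be moved; origin at the centre of its underside.
- beaker: White cup, 70 mm across, 90 mm tall, beyond the plates. A bystander, not to be moved; origin at the centre of its underside.
- spanner: Spanner 170 mm long lying beyond the press. A bystander, not to be moved.
- driver: Screwdriver 180 mm long lying near the robot to the left. A bystander, not to be moved.
- vial: Small capped bottle, 44 mm across, 70 mm tall, left of the press. A bystander, not to be moved.
Things that resemble listed ones, but are neither listed nor needed, are in the scene too. Of the things that look like the tray, take the one that is farthest to the robot's left at the start. What is shaped like the plate2 but purple is not meant.

How it is judged:
On the way, in this order (a step that is already met when the one before it is completed fails the run):
1. the bolt is drawn all the way back (within 8 mm) (value of joint bolt below 0.008 m), for 0.2 s.
2. with the bolt still back, all plates lie stacked against dowels and end stop (x of plate1 in the frame of press between -0.0025 and 0.0025 m and y of plate1 in the frame of press between -0.0025 and 0.0025 m and angle between the y axis of each of plate1, plate2, plate3 and the y axis of press, either way round below 0.04 rad and angle between the z axis of each of plate1, plate2, plate3 and the z axis of press, either way round below 0.06 rad and z of each of plate1, plate2, plate3 in the frame of press below 0.046 m and x of plate2 in the frame of press between -0.0025 and 0.0025 m and y of plate2 in the frame of press between -0.0025 and 0.0025 m and x of plate3 in the frame of press between -0.0025 and 0.0025 m and y of plate3 in the frame of press between -0.0025 and 0.0025 m and value of joint bolt below 0.03 m), for 0.2 s.
3. the bolt is home in its keeper and all plates are still seated (x of plate1 in the frame of press between -0.0025 and 0.0025 m and y of plate1 in the frame of press between -0.0025 and 0.0025 m and angle between the y axis of each of plate1, plate2, plate3 and the y axis of press, either way round below 0.04 rad and angle between the z axis of each of plate1, plate2, plate3 and the z axis of press, either way round below 0.06 rad and z of each of plate1, plate2, plate3 in the frame of press below 0.046 m and x of plate2 in the frame of press between -0.0025 and 0.0025 m and y of plate2 in the frame of press between -0.0025 and 0.0025 m and x of plate3 in the frame of press between -0.0025 and 0.0025 m and y of plate3 in the frame of press between -0.0025 and 0.0025 m and value of joint bolt above 0.083 m), for 0.2 s.
4. the lever is pulled to its stop with the bolt home and all plates seated (all of step 3 and value of joint lever above 0.95 rad), for 0.05 s.
5. the lever is back at rest with the bolt still home (value of joint bolt above 0.083 m and value of joint lever below 0.06 rad), for 0.1 s.
6. the bolt is drawn all the way back again (value of joint bolt below 0.008 m), for 0.2 s.
At the end, for the whole second after the job is handed in: Every plate present lies flat and at rest in one stack on the wooden board, its centre within 20 mm of the board's centre along each of the board's axes and its long side within 0.2 rad of the board's; the bolt is drawn back (within 12 mm) and the lever is at rest (within 0.06 rad) (x of plate1 in the frame of tray between -0.02 and 0.02 m and y of plate1 in the frame of tray between -0.02 and 0.02 m and angle between the y axis of each of plate1, plate2, plate3 and the y axis of tray, either way round below 0.2 rad and angle between the z axis of each of plate1, plate2, plate3 and the z axis of tray, either way round below 0.06 rad and z of plate1 in the frame of tray between 0.005 and 0.034 m and linear speed of each of plate1, plate2, plate3 below 0.02 m/s and x of plate2 in the frame of tray between -0.02 and 0.02 m and y of plate2 in the frame of tray between -0.02 and 0.02 m and z of plate2 in the frame of tray between 0.005 and 0.034 m and x of plate3 in the frame of tray between -0.02 and 0.02 m and y of plate3 in the frame of tray between -0.02 and 0.02 m and z of plate3 in the frame of tray between 0.005 and 0.034 m and value of joint bolt below 0.012 m and value of joint lever below 0.06 rad); the robot touches nothing.
It fails at once if the lever is pulled more than half way while the bolt is not home (value of joint lever above 0.5 rad and value of joint bolt below 0.08 m).
It fails at once if a bystander is shoved more than 60 mm (distance of any of weight, collar, jar, beaker, spanner, driver, vial from where it was at the start of the episode above 0.06 m).
Of plate1, plate2, plate3 only 2 to 3 are there at a start; the rules pass over those that are not, and their reading is None.
At some moment in a run one of plate1, plate2, plate3 may be knocked a few centimetres aside while the robot is not near it.
Once in a run the grip may slacken for a moment while it holds something.
It also fails if it takes over 210 s, if anything falls off the work surface, if the arm or the gripper's body presses on something with over 40 N, if the wrist force passes 120 N, or if a joint passes its speed limit or range.

## Working session

There is one attempt and no reset: what is moved stays moved. The work goes in short steps, each a Python script; the robot and the scene stay as the last script left them, time stands still between calls to the robot, and variables do not carry over. Pictures are saved under pics/ and viewed, on a budget of 14 in all, crops included, one or two more only if the job needs it, and the job is handed in when it is done.

```bash
ls; mkdir -p pics; cat > h.py <<'E'
import numpy as np, cv2
from bench import manip as m
def save(n,f,im): cv2.imwrite(f'pics/{f}.png',im[:,:,::-1])
E
python3 - <<'E'
from h import *
for c in ['scene','side']:
    im,d=m.grab_frame(c); save(c,c+'0',im); np.savez(f'{c}0.npz',im=im,d=d)
    k=m.get_calibration(c); print(c,k)
    for n in ['plate1','tray','bolt_knob','lever_ball','dowel_a','end_stop','keeper','press','weight','collar','jar','beaker','vial','spanner','driver']:
        try: print(n,[(np.round(r['at'],3).tolist(),round(r['confidence'],2)) for r in m.look_for(c,n)])
        except Exception as e: print(n,e)
print(m.current_time())
E
```

```text
pics
scene {'camera_matrix': array([[470.00284687,   0.        , 319.14427056],
       [  0.        , 470.00284687, 203.52263872],
       [  0.        ,   0.        ,   1.        ]]), 'k1': -0.09432870133337957, 'R': array([[-0.72790576,  0.68546673, -0.01698749],
       [ 0.54624388,  0.56473231, -0.6186235 ],
       [-0.41445245, -0.45957892, -0.78550391]]), 't': array([ 0.44964624, -0.19044522,  1.72237226])}
plate1 [([0.435, -0.352, 0.009], 0.97), ([0.758, -0.37, 0.01], 0.79), ([0.437, -0.106, 0.012], 0.68), ([0.61, -0.135, 0.013], 0.68)]
tray [([0.513, -0.546, 0.004], 0.94), ([0.584, -0.329, 0.008], 0.77), ([0.571, 0.317, 0.203], 0.41)]
bolt_knob [([0.558, 0.122, 0.051], 0.62)]
lever_ball [([0.57, 0.315, 0.201], 0.55), ([0.548, 0.218, 0.021], 0.22)]
dowel_a [([0.549, 0.214, 0.018], 0.93)]
end_stop [([0.551, 0.218, 0.018], 0.89), ([0.437, -0.352, 0.009], 0.74)]
keeper [([0.548, 0.217, 0.023], 0.72), ([0.528, -0.23, 0.031], 0.62), ([0.768, -0.222, 0.062], 0.34)]
press [([0.548, 0.22, 0.021], 0.78), ([0.436, -0.109, 0.01], 0.55)]
weight [([0.529, -0.233, 0.03], 0.62), ([0.549, 0.21
[... 771 characters left out ...]
0.145, 0.008], 0.61), ([0.44, -0.131, 0.012], 0.58)]
tray [([0.582, -0.348, 0.004], 0.93), ([0.51, -0.498, 0.011], 0.92)]
bolt_knob [([0.561, 0.108, 0.05], 0.77)]
lever_ball [([0.517, 0.184, 0.018], 0.58)]
dowel_a [([0.516, 0.181, 0.02], 0.96)]
end_stop [([0.516, 0.183, 0.021], 0.78), ([0.756, -0.137, 0.063], 0.53)]
keeper [([0.515, 0.181, 0.019], 0.65)]
press [([0.519, 0.178, 0.02], 0.93)]
weight [([0.52, -0.249, 0.031], 0.54)]
collar [([0.408, -0.242, 0.021], 0.72)]
jar [([0.755, -0.134, 0.062], 0.89), ([0.518, -0.247, 0.029], 0.46)]
beaker []
vial [([0.43, 0.397, 0.039], 0.76)]
spanner [([0.766, 0.038, 0.005], 0.51)]
driver [([0.295, 0.277, 0.023], 0.66), ([0.765, 0.04, 0.008], 0.33)]
1.6
```

View pics/scene0.png

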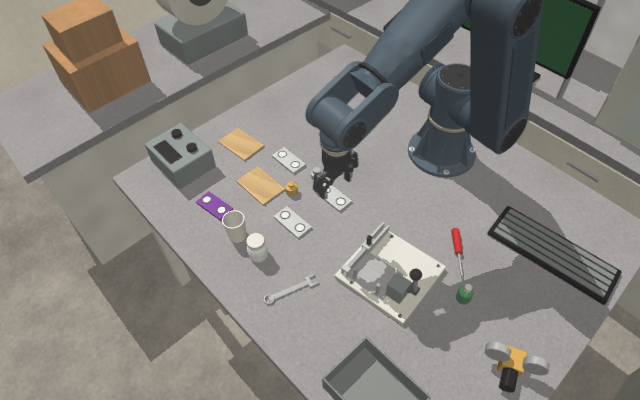

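View pics/side0.png

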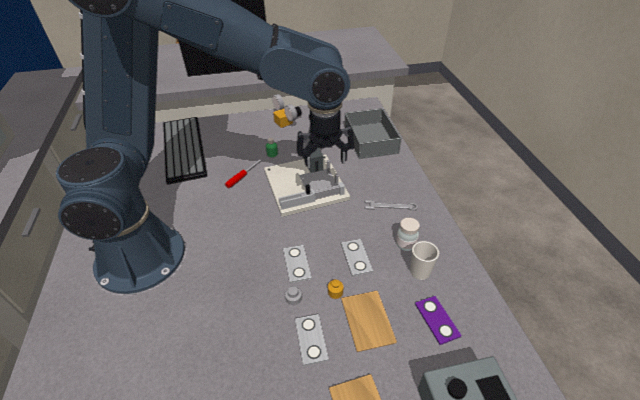

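```bash
cat >> h.py <<'E'
def R(a): # tool down, jaw axis at world angle a
    c,s=np.cos(a),np.sin(a); return np.array([[0,c,s],[0,s,-c],[-1,0,0.]])
def cloud(c,name=None):
    k=m.get_calibration(c); im,d=m.grab_frame(c)
    if name: save(c,name,im)
    v,u=np.mgrid[0:400,0:640]
    p=cv2.undistortPoints(np.stack([u.ravel(),v.ravel()],1).astype(np.float64).reshape(-1,1,2),k['camera_matrix'],np.array([k['k1'],0,0,0.])).reshape(-1,2)
    z=d.ravel(); P=np.c_[p*z[:,None],z]; W=(P-k['t'])@k['R']; W[z<=0]=np.nan
    return im,W.reshape(400,640,3),k
def go(x,y,z,a,ptp=True,v=0.15):
    if ptp: m.move_ptp([x,y,z],R(a))
    else: m.move_l([x,y,z],R(a),v)
E
python3 - <<'E'
from h import *
print(np.round(m.current_tcp_rot(),3).tolist())
views=[(0.5,0.2,0.42),(0.52,-0.12,0.42),(0.5,-0.36,0.42)]
for i,(x,y,z) in enumerate(views):
    for zz in (z,0.36,0.3):
        try: go(x,y,zz,np.pi/2*0 + np.arctan2(m.current_tcp_rot()[1][1],m.current_tcp_rot()[0][1])); break
        except m.Unreachable as e: print(e)
    im,W,k=cloud('wrist',f'w{i}'); np.savez(f'w{i}.npz',im=im,W=W)
    cw=-k['R'].T@k['t']; print(zz,'cam',cw.round(3),k['R'][2].round(3), W[0,0].round(3),W[0,639].round(3),W[399,0].round(3),W[399,639].round(3))
print(m.current_time(),k['camera_matrix'][0,0])
E
```

```text
[[-0.0, 1.0, 0.0], [0.0, 0.0, -1.0], [-1.0, -0.0, -0.0]]
0.42 cam [0.499 0.272 0.56 ] [-0.001 -0.287 -0.958] [-0.003  0.425 -0.001] [ 1.618  0.624 -0.745] [0.429 0.21  0.506] [0.567 0.21  0.506]
0.42 cam [ 0.519 -0.047  0.561] [ 0.    -0.286 -0.958] [0.029 0.103 0.012] [ 1.65   0.309 -0.753] [ 0.449 -0.108  0.508] [ 0.588 -0.109  0.507]
0.42 cam [ 0.499 -0.286  0.562] [ 0.001 -0.286 -0.958] [-0.004 -0.133 -0.002] [ 1.627  0.071 -0.749] [ 0.43  -0.347  0.508] [ 0.567 -0.348  0.508]
5.0 349.79549756416424
```

```bash
python3 - <<'E'
from h import *
S=1000 # px/m ; x 0.25..0.9, y -0.65..0.5
H=np.full((1150,650),np.nan); C=np.zeros((1150,650,3),np.uint8)
for i in (2,1,0):
    z=np.load(f'w{i}.npz'); W=z['W'].reshape(-1,3); im=z['im'].reshape(-1,3)
    ok=np.isfinite(W[:,0])&(W[:,2]<0.25)&(W[:,2]>-0.02)
    W=W[ok];im=im[ok]; r=np.round((0.5-W[:,1])*S).astype(int); c=np.round((W[:,0]-0.25)*S).astype(int)
    g=(r>=0)&(r<1150)&(c>=0)&(c<650); o=np.argsort(W[g,2])
    H[r[g][o],c[g][o]]=W[g,2][o]; C[r[g][o],c[g][o]]=im[g][o]
np.savez('ortho.npz',H=H,C=C)
# rotate so that y to left : show
cv2.imwrite('pics/ortho0.png',cv2.resize(np.rot90(C)[:,:,::-1],(800,452),interpolation=cv2.INTER_AREA))
# bench noise
print('bench z',np.nanmedian(H[500:560,20:60]))
# components by height
for lo,hi,a0 in [(0.006,0.0145,3000),(0.0035,0.0125,5000),(0.016,0.025,8000)]:
    M=((H>lo)&(H<hi)).astype(np.uint8); M=cv2.morphologyEx(M,cv2.MORPH_CLOSE,np.ones((3,3))); M=cv2.morphologyEx(M,cv2.MORPH_OPEN,np.ones((5,5)))
    n,L,st,ce=cv2.connectedComponentsWithStats(M)
    for j in range(1,n):
        if st[j,4]>a0:
            ys,xs=np.where(L==j); X=0.25+xs/S; Y=0.5-ys/S
            (cx,cy),(w,h),an=cv2.minAreaRect(np.c_[X,Y].astype(np.float32)*1000)
            print(lo,st[j,4],'c',round(cx),round(cy),'wh',round(w),round(h),'ang',round(an,1),'z',np.nanmedian(H[L==j]).round(4),'col',np.median(C[L==j],0))
E
```

```text
bench z -0.0010965493843830766
0.006 7213 c 437 -125 wh 61 121 ang 1.1 z 0.0088 col [145. 148. 146.]
0.006 7316 c 607 -139 wh 61 121 ang 0.8 z 0.0089 col [150. 153. 150.]
0.006 14510 c 581 -337 wh 100 148 ang 0.4 z 0.0069 col [155. 130.  93.]
0.006 7179 c 435 -358 wh 119 60 ang 90.0 z 0.0088 col [128. 131. 129.]
0.006 7131 c 751 -374 wh 61 121 ang 7.4 z 0.009 col [0. 0. 0.]
0.006 8913 c 507 -548 wh 98 148 ang 4.7 z 0.0068 col [0. 0. 0.]
0.0035 9782 c 834 368 wh 95 116 ang 90.0 z 0.0043 col [0. 0. 0.]
0.0035 7267 c 437 -125 wh 61 121 ang 0.8 z 0.0087 col [143. 146. 144.]
0.0035 7370 c 607 -139 wh 61 122 ang 0.8 z 0.0089 col [148. 151. 149.]
0.0035 15034 c 582 -336 wh 149 101 ang 90.0 z 0.0068 col [154. 130.  93.]
0.0035 7235 c 435 -357 wh 120 60 ang 90.0 z 0.0088 col [123. 126. 124.]
0.0035 7179 c 751 -374 wh 61 122 ang 7.8 z 0.0089 col [0. 0. 0.]
0.0035 14204 c 507 -548 wh 99 151 ang 5.0 z 0.0067 col [0. 0. 0.]
0.016 41755 c 520 209 wh 236 242 ang 6.8 z 0.019 col [0. 0. 0.]
```

View pics/ortho0.png

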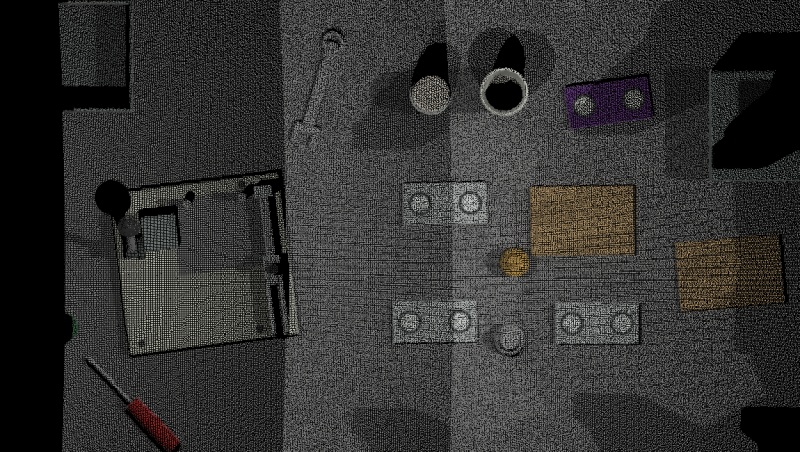

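View pics/w0.png

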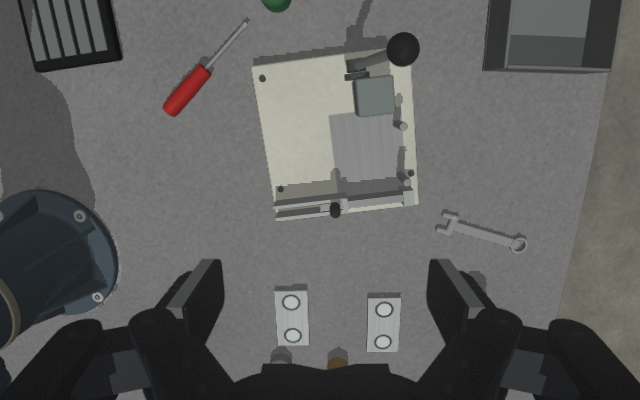

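```bash
python3 - <<'E'
from h import *
z=np.load('w0.npz'); W=z['W'].reshape(-1,3); W=W[np.isfinite(W[:,0])]
a=np.radians(6.8);Rp=np.array([[np.cos(a),-np.sin(a)],[np.sin(a),np.cos(a)]]); o=np.array([.5755,.188])
P=(W[:,:2]-o)@Rp*1000; Z=W[:,2]*1000+1
def reg(n,x0,x1,y0,y1,z0,z1):
    s=(P[:,0]>x0)&(P[:,0]<x1)&(P[:,1]>y0)&(P[:,1]<y1)&(Z>z0)&(Z<z1); q=P[s]
    print(n,s.sum(), q.min(0).round(1) if len(q) else '',q.max(0).round(1) if len(q) else '',np.median(Z[s]).round(1) if len(q) else '')
reg('knob',-160,0,-90,-50,80,95)
reg('dowA',20,60,-58,-20,70,80)
reg('dowB',20,60,20,58,70,80)
reg('head',-40,40,50,120,82,88)
reg('ball',-50,100,80,200,190,230)
reg('bed',-200,100,-120,200,17,23)
reg('keeper',20,60,-100,-50,53,58)
reg('guide',-180,-45,-100,-50,53,58)
reg('bolt',-100,60,-80,-60,47,52.5)
E
```

```text
knob 91 [-79.9 -78.9] [-65. -64.] 84.3
dowA 56 [ 30.1 -45.6] [ 41.2 -35. ] 74.4
dowB 65 [30.  33.4] [41.3 44.6] 74.1
head 1452 [-26.1  58.8] [ 24.4 108.8] 84.9
ball 901 [ -1.4 110.6] [ 29.1 141.7] 209.0
bed 18766 [-199.8  -97.4] [ 65.2 198.1] 19.9
keeper 171 [ 27.2 -83.2] [ 48.9 -58.6] 54.8
guide 130 [-161.6  -83.6] [-52.2 -59.6] 54.4
bolt 630 [-100.  -80.] [ 33.3 -60. ] 50.8
```

```bash
cat >> h.py <<'E'
YAW=np.radians(6.8); PO=np.array([.5752,.1869])
def pw(x,y): # press mm -> world m
    c,s=np.cos(YAW),np.sin(YAW); return PO+np.array([c*x-s*y,s*x+c*y])/1000
def pf(): # press-frame tcp (mm)
    p=m.current_ee_pos(); c,s=np.cos(YAW),np.sin(YAW); d=(np.array(p[:2])-PO)*1000
    return np.round([c*d[0]+s*d[1],-s*d[0]+c*d[1],p[2]*1000],1)
def frc():
    f=np.array(m.current_force()); c,s=np.cos(YAW),np.sin(YAW); return np.round([c*f[0]+s*f[1],-s*f[0]+c*f[1],f[2]],1)
def gp(x,y,z,a,ptp=False,v=0.15): # z in mm
    w=pw(x,y); go(w[0],w[1],z/1000,YAW+a,ptp,v)
def seg(x0,x1,y0,y1,lo,hi,name=None):
    "flat things in the wrist view: rect of points in a world window and height band (m)"
    im,W,k=cloud('wrist',name); s=(W[...,0]>x0)&(W[...,0]<x1)&(W[...,1]>y0)&(W[...,1]<y1)&(W[...,2]>lo)&(W[...,2]<hi)
    M=cv2.morphologyEx(s.astype(np.uint8),cv2.MORPH_OPEN,np.ones((3,3)))
    n,L,st,_=cv2.connectedComponentsWithStats(M); out=[]
    for j in range(1,n):
        if st[j,4]>200:
            q=W[L==j]; r=cv2.minAreaRect((q[:,:2]*1000).astype(np.float32)); (w,h),an=r[1],r[2]
            if w>h: w,h,an=h,w,an+90
            an=(an+90)%180-90   # long axis = y + an
            out.append((np.round(r[0],1).tolist(),round(w),round(h),round(an,1),round(float(np.median(q[:,2]))*1000,1),np.median(im[L==j],0).astype(int).tolist()))
    return out
E
python3 - <<'E'
from h import *
for a in (np.pi/2,-np.pi/2):
    w=pw(-72,-70); q=m.inverse_kinematics([w[0],w[1],.3],R(YAW+a)); print(a,None if q is None else np.round(q,2))
    if q is not None: break
gp(-72,-70,300,a,True); gp(-72,-70,120,a,v=.25); gp(-72,-70,59,a,v=.1)
m.set_gripper(0.0,35); print(m.current_grip_width(),frc(),pf())
for x in (-110,-145,-153,-157):
    gp(x,-70,59,a,v=.08); print(pf(),frc(),m.current_grip_width())
m.set_gripper(0.5); gp(-157,-70,130,a,v=.2)
print(seg(.35,.55,.0,.2,.078,.088),pw(-155,-70),m.current_time())
im,W,k=cloud('wrist'); P=W.reshape(-1,3);s=(P[:,2]>.080)&(P[:,2]<.088)&(P[:,0]<.55)&(P[:,0]>.35)&(abs(P[:,1]-.1)<.06); q=P[s]; print(s.sum(),q.min(0),q.max(0)) if s.sum() else 0
E
```

```text
1.5707963267948966 [ 0.12  0.24  1.63 -0.    1.27 -1.57]
0.1723768920588136 [-1.7 -6.   4.2] [-71.9 -70.4  59.2]
[-110.2  -70.6   59.2] [-1.5 -7.2  4.4] 0.17672950767313703
[-145.2  -70.8   59.2] [ -2.5 -11.    4.2] 0.17299148507652476
[-153.2  -70.8   59.2] [ -1.9 -11.8   5.2] 0.17219995763197893
[-155.   -70.8   59.3] [  7.8 -12.2  -6.1] 0.1698285848479809
[([430.0, 97.2], 15, 15, -6.8, 83.6, [46, 47, 46])] [0.42957862 0.0990398 ] 11.6833
544 [0.42228271 0.089587   0.08004007] [0.43753803 0.1049601  0.08600069]
```

```bash
sed -i 's/PO=np.array(\[.5752,.1869\])/PO=np.array([.5752,.1861])/' h.py; cat >> h.py <<'E'
def look_plate(cx,cy,hi=.0145,lo=.006,h=.3,tag=None,win=.1):
    go(cx,cy,h,0)
    o=[r for r in seg(cx-win,cx+win,cy-.12,cy+.12,lo,hi,tag) if abs(r[1]-60)<8 and abs(r[2]-120)<8]
    return o
def grasp(cx,cy,an,zb,F=70):
    go(cx,cy,zb+.06,an,v=.3,ptp=False); go(cx,cy,zb-.002,an,False,.1)
    f0=np.array(m.current_force()); m.set_gripper(0.6,F); print('grip',round(m.current_grip_width()*85,1),np.round(np.array(m.current_force())-f0,1))
E
python3 - <<'E'
from h import *
m.set_gripper(1.0); gp(-157,-70,300,np.pi/2)
o=look_plate(.437,-.125); print(o)
(c,w,h,an,z,col)=o[0]; an=np.radians(an)
grasp(c[0]/1000,c[1]/1000,an,0)
go(c[0]/1000,c[1]/1000,.25,an,False,.2); print(m.current_grip_width()*85,m.current_force(),m.current_time())
im,W,k=cloud('wrist','g1')
E
```

```text
[([436.4, -124.3], 59, 120, 0.0, 8.9, [158, 162, 159])]
grip 57.1 [-3.5  1.7 15. ]
57.05032912990792 [-0.19832586 -0.75181799 -2.12614086] 18.1833
```

View pics/g1.png

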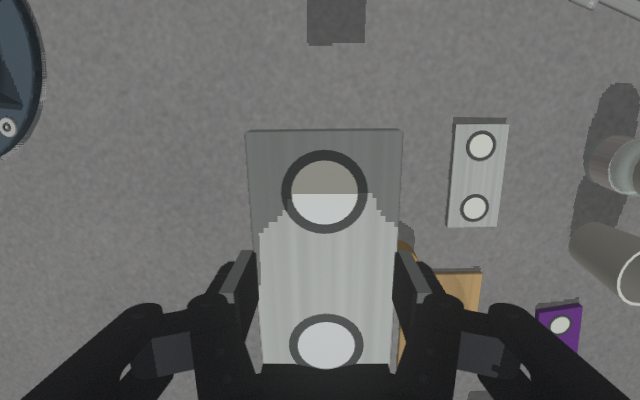

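```bash
cat >> h.py <<'E'
def place_press(n,x=-4,y=-6):
    zb=20+10*n
    gp(x,y,250,0,False,.3); gp(x,y,zb+12,0,False,.15); print('held',round(m.current_grip_width()*85,1))
    f0=frc()[2]
    for z in np.arange(zb+3,zb-3.1,-1.0):
        gp(x,y,z,0,False,.05); f=frc()[2]
        if f-f0>5: break
    print('down z',z,f-f0,pf())
    m.set_gripper(.95); gp(x,y,zb+30,0,False,.1)
    gp(x,y,250,0,False,.3)
def pick(cx,cy):
    m.set_gripper(1.0); o=look_plate(cx,cy); print(o)
    (c,w,h,an,z,col)=min(o,key=lambda r:np.hypot(r[0][0]-cx*1000,r[0][1]-cy*1000)); an=np.radians(an)
    grasp(c[0]/1000,c[1]/1000,an,.001); go(c[0]/1000,c[1]/1000,.25,an,False,.25); print('lift',round(m.current_grip_width()*85,1))
E
python3 - <<'E'
from h import *
place_press(0)
print(m.current_time())
im,W,k=cloud('wrist','p1')
c,s=np.cos(YAW),np.sin(YAW); w=pw(-4,-6)
print(seg(w[0]-.09,w[0]+.09,w[1]-.1,w[1]+.1,.026,.034), pw(-4,-6), np.degrees(YAW))
E
```

```text
held 57.3
down z 18.0 16.7 [-3.8 -6.  19.2]
24.325
[([571.1, 179.8], 60, 120, 6.9, 28.9, [151, 154, 152])] [0.57193856 0.17966859] 6.8
```

View pics/p1.png

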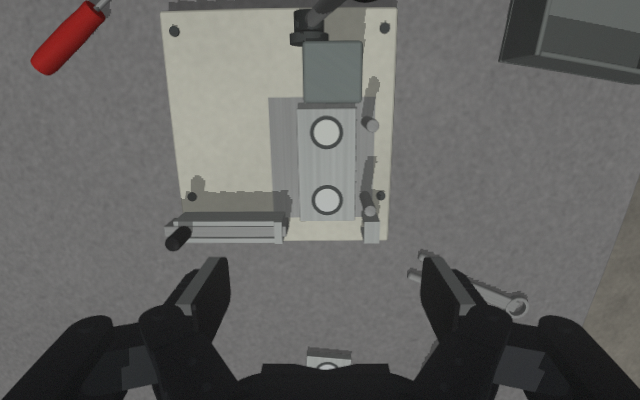

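```bash
python3 - <<'E'
from h import *
pick(.607,-.139); place_press(1)
pick(.435,-.358); place_press(2)
print(m.current_time())
w=pw(-4,-6); print(w)
im,W,k=cloud('wrist','p3')
for lo,hi in ((.044,.056),(.034,.044),(.024,.034)): print(seg(w[0]-.09,w[0]+.09,w[1]-.1,w[1]+.1,lo,hi))
E
```

```text
[([606.3, -139.7], 60, 121, 1.2, 8.9, [162, 165, 163])]
grip 57.1 [-3.   0.6 10.9]
lift 57.2
held 57.1
down z 30.0 7.6000000000000005 [-3.8 -6.  30.5]
[([433.9, -357.1], 60, 120, -0.4, 8.9, [160, 163, 161])]
grip 57.2 [-1.4  2.4 11.6]
lift 56.9
held 56.9
down z 40.0 8.3 [-3.9 -6.  40.5]
46.2833
[0.57193856 0.17966859]
[([570.9, 179.2], 60, 120, 6.9, 48.9, [151, 154, 152]), ([508.9, 107.5], 25, 57, -82.8, 50.3, [136, 137, 135]), ([624.8, 121.9], 16, 25, 7.6, 53.8, [148, 152, 149])]
[]
[]
```

View pics/p3.png

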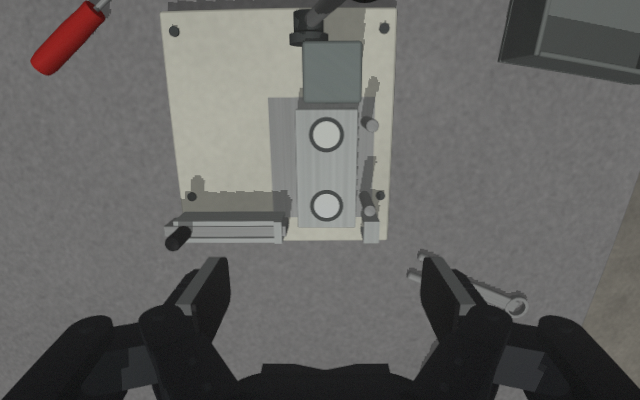

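```bash
cat >> h.py <<'E'
def push(x,y,dx,dy,a,n,lim,z=24):
    f0=frc(); 
    for i in range(1,n+1):
        gp(x+dx*i*.5,y+dy*i*.5,z,a,False,.03); f=frc()-f0
        if abs(f[0]*dx+f[1]*dy)>lim: break
    print('push',i,f,pf())
A=np.pi/2
def pushx(lim=15,y=0,x0=-47):
    gp(-62,y,180,A,True); gp(-62,y,24,A,False,.2); gp(x0,y,24,A,False,.1); push(x0,y,1,0,A,40,lim)
    gp(-62,y,24,A,False,.1); gp(-62,y,180,A,False,.3)
def pushy(lim=15,x=0,y0=-80):
    gp(x,-94,180,0,True); gp(x,-94,24,0,False,.2); gp(x,y0,24,0,False,.1); push(x,y0,0,1,0,40,lim)
    gp(x,-94,24,0,False,.1); gp(x,-94,180,0,False,.3)
E
python3 - <<'E'
from h import *
m.set_gripper(0.0)
pushx(12); pushy(15); pushx(15)
print(m.current_time())
m.move_ptp([*pw(-4,-6),.25],R(YAW))
w=pw(0,0); print(w); print(seg(w[0]-.09,w[0]+.09,w[1]-.1,w[1]+.1,.044,.053,'p4'))
E
```

```text
push 18 [-12.6  -1.2  10. ] [-40.1  -0.   23.8]
push 23 [  2.5 -17.3  -2.1] [  0.4 -70.3  24. ]
push 19 [-15.5   0.2  10.8] [-39.8  -0.1  23.8]
73.0167
[0.5752 0.1861]
[([576.3, 186.3], 62, 120, 6.5, 48.9, [155, 159, 156]), ([509.0, 107.3], 25, 49, -83.0, 50.0, [139, 141, 139])]
```

View pics/p4.png

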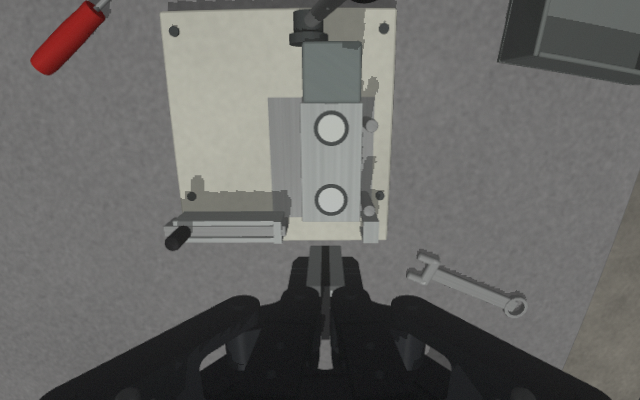

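```bash
cat >> h.py <<'E'
def bolt(x0,xs):
    m.set_gripper(.5); gp(x0,-70,200,A,True); gp(x0,-70,120,A,False,.25); gp(x0,-70,59,A,False,.1); m.set_gripper(0.0,35)
    for x in xs: gp(x,-70,59,A,False,.08); print('bolt',pf(),frc(),round(m.current_grip_width(),3))
    m.set_gripper(.5); gp(pf()[0],-70,200,A,False,.25)
def check(tag=None):
    m.move_ptp([*pw(-4,-6),.25],R(YAW)); im,W,k=cloud('wrist',tag); P=W.reshape(-1,3); c,s=np.cos(YAW),np.sin(YAW)
    q=(P[:,:2]-PO)@np.array([[c,-s],[s,c]])*1000; z=P[:,2]*1000
    def b(n,x0,x1,y0,y1,z0,z1):
        k=(q[:,0]>x0)&(q[:,0]<x1)&(q[:,1]>y0)&(q[:,1]<y1)&(z>z0)&(z<z1); print(n,k.sum(),(q[k].min(0).round(1),q[k].max(0).round(1)) if k.any() else '')
    b('top',-60,60,-100,100,46,50.5) ; b('top20',-60,29,-58,58,46,53); b('knob',-180,-40,-90,-50,79,90); b('low',-100,28,-58,58,24,45)
    w=pw(0,0); print(seg(w[0]-.06,w[0]+.06,w[1]-.08,w[1]+.08,.045,.0505))
E
python3 - <<'E'
from h import *
check(); bolt(-155,(-120,-80,-66,-63)); check('p5'); print(m.current_time())
E
```

```text
top 7039 (array([-59.9, -81.8]), array([49.5, 60.3]))
top20 6751 (array([-56., -58.]), array([29. , 57.7]))
knob 182 (array([-160.4,  -77.7]), array([-146.2,  -63. ]))
low 35 (array([-96.6, -58. ]), array([-50.6, -57.6]))
[([575.6, 186.1], 60, 120, 6.4, 48.9, [155, 159, 156])]
bolt [-118.9  -70.    59.7] [ 2.4 -0.5  5.3] 0.173
bolt [-79.  -69.8  59.7] [2.2 1.9 4.7] 0.173
bolt [-65.1 -69.7  59.7] [1.3 3.6 6.1] 0.174
bolt [-64.6 -69.7  59.5] [-10.4   2.1  17.2] 0.171
top 7823 (array([-59.8, -81.6]), array([49. , 60.1]))
top20 6775 (array([-60., -58.]), array([29. , 57.5]))
knob 176 (array([-71.7, -74. ]), array([-56. , -62.4]))
low 40 (array([-90.1, -58. ]), array([-51.9, -57.6]))
[([575.9, 186.0], 61, 120, 6.5, 48.9, [157, 161, 158]), ([591.9, 118.5], 12, 29, -81.2, 49.5, [138, 140, 138])]
82.8417
```

View pics/p5.png

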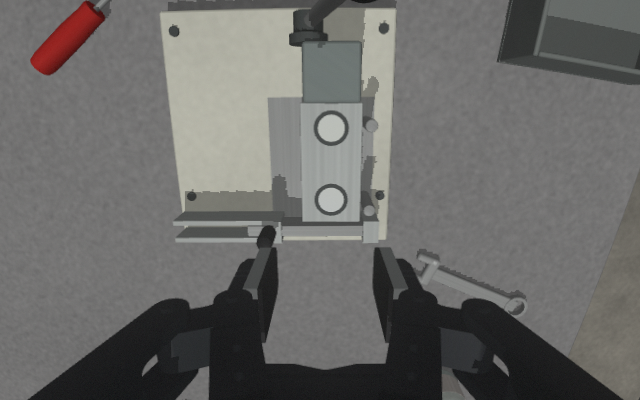

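```bash
python3 - <<'E'
from h import *
m.set_gripper(0.0)
Y=128
def pos(th,ex=0):
    b=.25-th; return -20+140*np.sin(b)+27+ex, 62+140*np.cos(b)-6
gp(62,Y,300,A,True); x,z=pos(0,18); gp(x,Y,z,A,False,.2); f0=frc()
for th in np.arange(0,1.061,.1).tolist()+[1.03,1.06]:
    x,z=pos(min(th,1.06)); gp(x,Y,z,A,False,.1); f=frc()-f0
    if th>.85 or th<.15: print(round(th,2),pf(),f)
    if f[0]>14: break
m.dwell(.2); im,W,k=cloud('side','lev')
for t in np.arange(th,-.01,-.1): x,z=pos(t); gp(x,Y,z,A,False,.12)
x,z=pos(0,20); gp(x,Y,z,A,False,.1); print(frc()-f0); gp(x,Y,300,A,False,.3)
im,W,k=cloud('side','lev2'); print(m.current_time())
a=cv2.imread('pics/lev.png')[90:240,230:400];b=cv2.imread('pics/lev2.png')[90:240,230:400]
cv2.imwrite('pics/levs.png',cv2.resize(np.hstack([a,b]),None,fx=2.3,fy=2.3))
E
```

```text
0.0 [ 42.3 128.2 193.3] [-0.5 -0.9 -0.5]
0.1 [ 28.7 128.1 195.4] [ 3.2 -0.5  0.6]
0.9 [-77.4 128.1 167.6] [ 4.6  0.6 -1.7]
1.0 [-87.9 128.1 158.7] [ 5.1  0.  -1.7]
1.03 [-88.8 128.3 157.1] [12.4 -1.   2.6]
1.06 [-89.4 128.6 155.5] [19.9 -0.8  6.4]
[ 0.6  0.4 -1.1]
93.1833
```

View pics/levs.png

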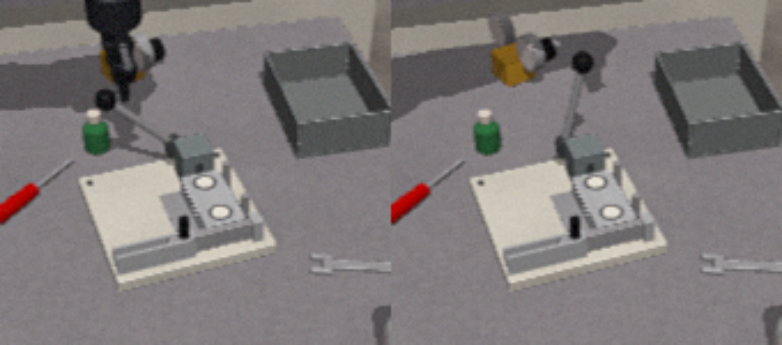

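```bash
cat >> h.py <<'E'
def unstack(n,m_on): # n = plates below on the press, m_on = plates on the tray
    m.set_gripper(1.0); w=pw(0,0); zb=20+10*n; gp(0,0,250,0,True)
    o=[r for r in seg(w[0]-.08,w[0]+.08,w[1]-.1,w[1]+.1,.0225+.01*n,.0305+.01*n) if abs(r[2]-120)<6]; print(o)
    c=o[0][0]; assert abs(o[0][4]-(zb+9))<3 and np.hypot(c[0]-1000*w[0],c[1]-1000*w[1])<6
    gp(0,0,zb+50,0,False,.25); gp(0,0,zb+2.5,0,False,.1); m.set_gripper(.6,70); print('grip',round(m.current_grip_width()*85,1))
    gp(0,-2,zb+20,0,False,.05); gp(0,-2,250,0,False,.25); print('lift',round(m.current_grip_width()*85,1))
    T=(.581,-.337); go(*T,.25,0,False,.35); go(*T,.05+.01*m_on,0,False,.2)
    print('held',round(m.current_grip_width()*85,1)); zt=.008+.01*m_on; f0=m.current_force()[2]
    for z in np.arange(zt+.007,zt-.0031,-.001):
        go(*T,z,0,False,.05); f=m.current_force()[2]-f0
        if f>5: break
    print('down',round(z-zt,4),round(f,1)); m.set_gripper(.95); go(*T,z+.05,0,False,.15); go(*T,.28,0,False,.3)
    print(seg(.46,.7,-.45,-.22,zt+.004,zt+.0145,f't{m_on}'),m.current_time())
E
python3 - <<'E'
from h import *
bolt(-64.5,(-100,-140,-153,-157)); check()
unstack(2,0)
E
```

```text
bolt [-100.   -69.9   59.7] [-2.7  0.6  8. ] 0.171
bolt [-140.4  -70.1   59.6] [-2.3  0.2 12.5] 0.172
bolt [-153.7  -70.2   59.6] [-1.4 -0.8 11.3] 0.176
bolt [-154.2  -70.2   59.8] [15.4 -1.2 -6.3] 0.175
top 7072 (array([-60. , -77.9]), array([48.9, 60.1]))
top20 6778 (array([-58.6, -58. ]), array([29. , 57.5]))
knob 186 (array([-160.7,  -77.9]), array([-145.8,  -63.2]))
low 37 (array([-98.8, -58. ]), array([-50.7, -57.7]))
[([575.7, 186.1], 61, 120, 6.4, 48.9, [156, 160, 157])]
[([575.7, 186.6], 60, 120, 6.8, 48.9, [150, 153, 151])]
grip 55.1
lift 54.7
held 54.8
down 0.004 6.5
[([580.2, -337.0], 60, 120, -0.3, 16.9, [166, 169, 166])] 110.9667
```

View pics/t0.png

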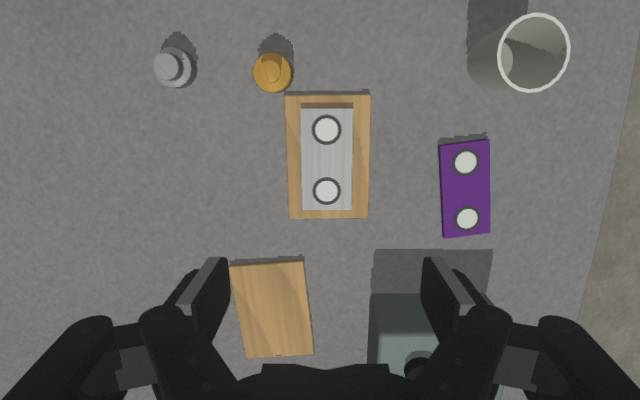

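```bash
python3 - <<'E'
from h import *
unstack(1,1); unstack(0,2)
for i in range(3): print(seg(.46,.7,-.45,-.22,.012+.01*i,.0205+.01*i))
m.set_gripper(1.0); 
im,W,k=cloud('scene','end'); print(m.current_time())
m.move_ptp([*pw(-4,-6),.25],R(YAW)); im,W,k=cloud('wrist','endp')
a=cv2.imread('pics/t2.png'); cv2.imwrite('pics/fin.png',cv2.resize(np.hstack([a,cv2.imread('pics/endp.png')]),(800,250)))
for n in ['weight','collar','jar','beaker','vial','spanner','driver']: print(n,[np.round(r['at'],3).tolist() for r in m.look_for('scene',n)][:1])
E
```

```text
[([575.4, 185.9], 61, 120, 6.7, 38.9, [150, 153, 150])]
grip 55.3
lift 54.6
held 54.5
down 0.004 6.9
[([522.3, -240.3], 40, 41, 89.5, 30.1, [164, 130, 70]), ([579.8, -337.1], 60, 120, -0.1, 26.9, [166, 169, 166])] 122.5833
[([576.0, 185.8], 61, 119, 6.8, 28.9, [149, 153, 150])]
grip 55.4
lift 54.5
held 54.7
down 0.004 6.9
[([579.8, -337.1], 60, 121, 0.4, 36.9, [166, 170, 167])] 134.1917
[]
[]
[([579.8, -337.0], 60, 121, 0.5, 36.9, [166, 170, 167])]
134.6167
weight [[0.526, -0.229, 0.034]]
collar [[0.424, -0.226, 0.02]]
jar [[0.767, -0.103, 0.07]]
beaker [[0.77, -0.218, 0.059]]
vial [[0.438, 0.418, 0.048]]
spanner [[0.766, 0.046, 0.003]]
driver [[0.309, 0.292, 0.022]]
```

View pics/fin.png

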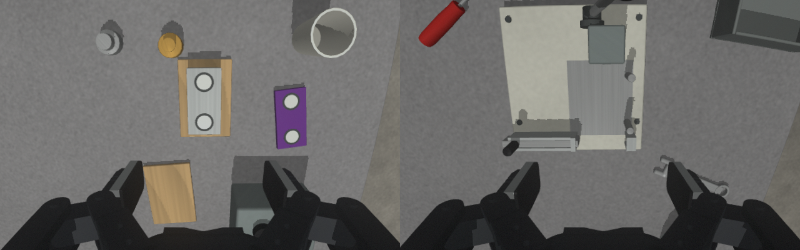

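The picture shows three plates stacked on the left board (plates at about (203,103)). The press bed is empty, the bolt is back and the bystanders haven't moved, so I'm handing in.

```bash
python3 -c "
from h import *
print(seg(.46,.7,-.45,-.22,.03,.042)); m.sign_off(); print(m.current_time())"
```

```text
[]
the job is handed in; nothing more can be done
the job is handed in; nothing more can be done
```

I finished every step of the job and handed it in at about 135 s of the 210 s limit. No verdict is reported.

- **Bolt and stacking:** I drew the bolt back, then stacked the three aluminium plates on the press bed. I pushed them against the dowels and end stop with 12–17 N, and the camera showed them seated before and after the bolt went home.
- **Stamping:** With the bolt home against its stop, I pulled the lever until the force rose at its stop. Side pictures show it at the stop and then back at rest. I then drew the bolt back to its stop again.
- **Tray stack:** I moved the plates one at a time to the board farthest to the robot's left. The top plate's centre is about 1 mm from the board's centre and its long side within 1° of the board's. Its top is at about 37 mm, which fits three plates.
- **Bystanders:** None of the seven is more than about 10 mm from its start position. The collar height reading changed, but its sideways position did not.

**What the checks did not cover:**
- The seating of the two lower plates in the press was only inferred from the common push, because no camera could see them directly.
- The last stack check before hand-in returned nothing, because the camera was over the press by then. The stack figures come from a measurement just before that move.
- I saw no sign of a plate being knocked aside or of the grip slipping.

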